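# Load a pine block under the spring-closed leaf of a drill jig

### The job

Load the pine block into the drill jig: press the jig's blue bar down with one fingertip, which lifts the spring-closed leaf, and while you keep the bar down push the block with the other fingertip along the bed, under the leaf, until it is fully home against the end stop. Only then let the bar up, so that the leaf comes down and rests flat on top of the block, and move clear. Push only: do not lift or tip the block, and leave the red pencil, the spare offcut and the blue-lidded pot beside it where they are.

Things in the scene. Friction and masses are not known exactly. Their poses are not given: they have to be found in the camera images.
- jig: Leaf drill jig fixed to the bench; aluminium base plate 198 x 104 x 10 mm. Origin on the bench surface under the bed's centre line; x = loading direction, towards the end stop; y = towards the blue bar; z up. The plate spans x -132 to +66, y -45 to +59 mm.
- bed (a point): Point on the bed (the base plate's top, z = 10 mm) at jig x = y = 0; axes as the jig's. The block slides on the bed between two steel fences 14 mm high: 47 mm apart from here on to the stop, flaring to 70 mm apart at x = -70 mm.
- stop_face (a point): Middle of the end stop's face: jig x = 50, y = 0, z = 25 mm. The stop is 54 mm wide, its top at z = 32 mm.
- shaft (a point): Middle of the steel rocker shaft, which lies along jig x at y = 38, z = 44 mm in three bearing posts (at x = -120, 2, 54 mm; tops at z = 53, y 29 to 47 mm). It carries the leaf over the bed and, on its other side, the blue bar.
- leaf (a joint): Rocker angle (leaf and bar as one), rad; grows as the bar is pressed, a spring returns it to 0. 0 = jig empty, leaf drooping 15 degrees, too low for a block, which cannot force it up; 0.262 = leaf level, flat on the loaded block; above 0.40 well clear of a block; 0.576 = end of travel. About 3 N on the bar starts it, 6 to 7 N hold it fully down.
- leaf_tip (a point): Middle of the lower free edge of the leaf, a dark steel plate with a brass drill bush, 30 x 58 x 6 mm, over jig x 12 to 42 and y -20 to 40 mm. This edge is 26 mm above the bench when the jig is empty, 40 mm when the leaf is level, about 57 mm when fully up.
- bar (a point): Middle of the blue press bar, a flat ribbed bar 26 mm wide, 8 mm thick, 100 mm long, parallel to jig x (x -112 to -12 mm). At rest at jig y = 85, z = 44 mm, its outer edge tilted up 16 degrees; fully pressed at y = 77, z = 18 mm, tilted down 16 degrees; level half-way. It moves on a 47 mm arc about the shaft. A fingertip may slide along it while holding it down.
- block: Pine block 60 (x) x 45 (y) x 30 mm, 35 to 70 g, origin at the centre of its underside, top 40 mm above the bench. Starts on the bed, long side along jig x, front face 27 to 48 mm short of the leaf. Home: origin at jig x = 20, y = 0 mm, front face on the stop; its rear face is then at x = -10 mm, 22 mm short of the leaf, so a fingertip behind it stays clear of the leaf.
- pencil: Red pencil, 168 x 12 x 7 mm, on the bench right of the jig. Origin under its centre. Leave alone.
- spare_offcut: Smaller pine offcut, 30 x 50 x 22 mm, on the bench right of the jig. Origin under its centre. Leave alone.
- blue_pot: White paint pot with a blue lid, 54 mm across and 58 mm high, on the bench left of the jig, near the robot. Origin under its centre. Leave alone.
There are look-alikes about, which are no part of the job. Of the things that look like the jig, the larger one is meant. What is shaped like the block but orange is not meant.

How it is judged:
By the outcome, as a careful person would: the job done as asked, in the order asked, and still so for the second after the job is handed in, with the robot touching nothing.
It also fails if it takes over 32 s, if anything falls off the work surface, if the arm or the gripper's body presses on something with over 40 N, if the wrist force passes 120 N, or if a joint passes its speed limit or range.

### The arm

A 7-joint arm with a two-finger parallel gripper is mounted at the origin on a cart in front of the work surface, level with it; the furniture and walls round the work are solid. World frame = base frame: x ahead of the robot, y to its left, z up, the work surface at z = 0. Lengths are in m, angles in rad, forces in N, time in s.
With the tool pointing down it reaches from about 0.425 to 1.025 m from the base axis. Payload 9.4 kg.
Tool frame: the origin (TCP) lies on the mounting face of the last link; the fingertips stand 186 mm ahead of it and the grasp point (between the pads) lies ahead of it (arm.grip_depth is the z of the grasp point in the tool frame, in m); z points along the fingers, y is the line along which they close (so a half turn about z gives the same grasp; the last joint's range is limited). The gripper opens to 93 mm and grips with 3 to 60 N. Pads are 15 mm wide; open, the fingers measure 128 mm over their backs; the gripper's body (75 mm by 188 mm) begins 65 mm behind the grasp point.
Start: joints at [1.025, 0.599, -0.003, 1.599, 0.002, 0.943, -0.08], TCP at [0.328, -0.647, 0.405] pointing down, gripper open.
Joint ranges: [-2.57, 2.57], [-0.35, 1.97], [-1.29, 1.29], [0.11, 2.56], [-1.05, 4.19], [0.11, 1.86], [-2.63, 2.63]. Speed limits (rad/s): [2.22, 2.22, 3.01, 3.01, 3.14, 3.14, 3.14].

### API

Orientations are given as a unit quaternion [x, y, z, w].
In Python, from rig import arm gives the robot as it stands.
- The arm moves only by the tool drive_tool, never from a script. Its argument "plan" is text: rows parted by semicolons, each of 7 numbers parted by spaces: the turn, a rotation vector about the tool's x, y, z in units of 90 degrees (1.0 is 90 degrees), then the shift along the tool's x, y, z in units of 25 cm (1.0 is 25 cm), then the closure, from -1 (fully open) to 1 (shut). A call has 1 to 20 rows; each row is the pose to reach, as a shift and turn from the pose commanded when the call began, along the tool's axes at that moment; what a row does not reach only later rows make up. A row lasts 1/12 s, in which the tool goes at most 41.7 mm and 7.16 degrees, less where a joint would pass 70% of its speed; a pose out of reach is approached as far as the arm can. A call with a number of a shift or a turn outside -1 to 1 is refused whole. A call with a gripper value outside its range is refused whole. The fingers move at their own pace and stop on an object; "squeeze" is the grip in N (left out, the last holds). Time passes only in rows, so rows that repeat a pose let the fingers close. It gives the time, the measured TCP pose, the force, the opening and the grip force at its end, in the units of the state.
- arm.sense(): the state, without advancing time (a new reading comes with each control period).
- arm.get_image(name): name is "scene" or "top" or "wrist"; returns a dict with "color" (480x640x3 uint8, red, green, blue), "camera_matrix" (3x3 intrinsics, pixels), "k1" (the pictures are not rectified: a ray, as slopes to the right and down, at radius r is drawn at 1 + k1 r^2 times it, then the intrinsics apply), "origin" and "orientation" of the camera in the world; the wrist camera has in their place "hand_eye" (4x4, takes a point from camera to tool coordinates, whose origin is the TCP and whose axes are the flange's). Camera axes: x right, y up, looking along -z (the intrinsics and any distortion apply to the point x, -y, -z); pixel columns grow to the right and rows downward; lengths in m; the calibration is good to about 2 mm. A picture is of the moment at which its call begins: read the wrist's pose just before it. There is no depth.
- arm.close_job(): hands the job in; it is judged then, once.
Trained networks look in a picture, given as the dict that the camera call returned (one of the last four; its "shot" number tells which), for a name from the list of things; names that differ only in an ending like _2 or _b are one class to them, and where a whole thing is asked for, a point or a joint stands for the part that bears it (a point fixed in the world has none). Each returns a list of dicts, best first, with "score" (0 to 1); they miss things now and then, are a little off and sometimes report something else, mostly with a low value. They report only what shows in the picture. A call takes as long as a camera call. They do not tell look-alikes from the thing itself.
- arm.regions_of(label, picture): "mask" (480x640 bool, what is visible of it) and "xy" ([column, row] in pixels, amid what is visible of it).
- arm.pinpoint(label, picture): "xy" ([column, row] in pixels: a listed point, or the origin of a listed thing).
The state is a dict: "clock": time; "joints": joint angles; "qd": joint speeds; "joint_torque": joint torques, N m; "ee_pos": TCP position; "ee_rot": TCP orientation; "force": force on the tool from outside, world axes, zero at the start; "moment": the same for the moment, N m; "gripper_width": opening from 0.0 (shut) to 1.0 (fully open); "gripper_force": force on a finger pad.
Only numpy, scipy, OpenCV 4.12 (cv2) and the standard library are available. Lean on these libraries where they do the work, as an engineer would, in place of code of your own. Each camera call takes 0.05 s, during which the arm holds its last target. There are 200 camera calls.

## Working session

There is one attempt and no reset: what is moved stays moved. The work goes in short steps, Python scripts to look and compute and a tool call to move; the robot and the scene stay as the last step left them, time stands still between calls to the robot, and variables do not carry over. Pictures are saved under pics/ and viewed, at most 10 in all, crops included, and the job is handed in when it is done.

Besides the shell and the picture viewer there is one more tool, called in YAML: its name, and indented under it one key for each argument. drive_tool: Moves the arm, as the interface text tells. Shifts and turns lie within -1 to 1; 1 stands for 25 cm of shift or 90 degrees of turn. Its arguments: {"type":"object","properties":{"plan":{"type":"string"},"squeeze":{"type":"number"}},"required":["plan"]}

```bash
ls; mkdir -p pics; cat > h.py <<'E'
import numpy as np,cv2
from scipy.spatial.transform import Rotation as R
from rig import arm
def save(p,n): cv2.imwrite('pics/'+n,p['color'][:,:,::-1])
def ray(p,xy):
    K=np.array(p['camera_matrix']);k=p['k1']
    d=np.array([(xy[0]-K[0,2])/K[0,0],(xy[1]-K[1,2])/K[1,1]]);u=d.copy()
    for _ in range(20): u=d/(1+k*(u@u))
    v=np.array([u[0],-u[1],-1.])
    if 'hand_eye' in p:
        s=p['s'];H=np.array(p['hand_eye']);Q=R.from_quat(s['ee_rot'])
        return Q.apply(H[:3,3])+s['ee_pos'],Q.apply(H[:3,:3]@v)
    q=np.array(p['orientation']);M=R.from_quat(q).as_matrix() if q.size==4 else q.reshape(3,3)
    return np.array(p['origin']),M@v
def at(p,xy,z):
    o,d=ray(p,xy);return o+d*(z-o[2])/d[2]
def proj(p,X):
    K=np.array(p['camera_matrix'])
    if 'hand_eye' in p:
        s=p['s'];H=np.array(p['hand_eye']);Q=R.from_quat(s['ee_rot']);c=H[:3,:3].T@(Q.inv().apply(np.array(X)-s['ee_pos'])-H[:3,3])
    else:
        q=np.array(p['orientation']);M=R.from_quat(q).as_matrix() if q.size==4 else q.reshape(3,3);c=M.T@(np.array(X)-p['origin'])
    u=np.array([c[0],-c[1]])/-c[2];u=u*(1+p['k1']*(u@u))
    return u*[K[0,0],K[1,1]]+K[:2,2]
def get(n):
    s=arm.sense();p=arm.get_image(n)
    if n=='wrist':p['s']=s
    return p
E
python3 - <<'E'
from h import *
np.set_printoptions(precision=3,suppress=True)
Z=dict(jig=0,bed=.01,stop_face=.025,shaft=.044,leaf_tip=.026,bar=.044,block=.01,pencil=0,spare_offcut=0,blue_pot=0)
for n in('scene','top'):
    p=get(n);save(p,n+'0.png');print(n,p['origin'])
    for l in Z:
        for r in arm.pinpoint(l,p)[:3]: print(l,round(r['score'],2),np.round(r['xy']),at(p,r['xy'],Z[l]))
print(arm.sense(),arm.grip_depth)
E
```

```text
pics
scene [-0.243 -0.954  0.572]
jig 0.83 [444. 297.] [ 0.663 -0.46   0.   ]
jig 0.73 [294. 250.] [0.581 0.006 0.   ]
jig 0.26 [276. 237.] [0.607 0.12  0.   ]
bed 0.88 [445. 294.] [ 0.661 -0.461  0.01 ]
bed 0.73 [291. 245.] [0.588 0.026 0.01 ]
stop_face 0.83 [302. 235.] [0.637 0.031 0.025]
stop_face 0.65 [453. 284.] [ 0.696 -0.462  0.025]
shaft 0.89 [434. 284.] [ 0.627 -0.449  0.044]
shaft 0.57 [277. 238.] [0.543 0.035 0.044]
leaf_tip 0.71 [452. 288.] [ 0.673 -0.471  0.026]
leaf_tip 0.64 [302. 239.] [0.613 0.006 0.026]
bar 0.83 [419. 283.] [ 0.608 -0.418  0.044]
bar 0.76 [258. 234.] [0.515 0.093 0.044]
block 0.8 [290. 287.] [ 0.411 -0.172  0.01 ]
block 0.63 [281. 253.] [0.528 0.002 0.01 ]
pencil 0.7 [356. 262.] [ 0.654 -0.176  0.   ]
spare_offcut 0.61 [306. 267.] [ 0.53  -0.104  0.   ]
blue_pot 0.55 [222. 235.] [0.494 0.261 0.   ]
top [ 0.462 -0.081  1.32 ]
jig 0.73 [479. 200.] [ 0.675 -0.454  0.   ]
jig 0.63 [274. 237.] [0.587 0.003 0.   ]
bed 0.97 [479. 204.] [ 0.665 -0.452  0.01 ]
bed 0.6 [273. 237.] [0.585 0.005 0.01 ]
stop_face 0.71 [267. 215.] [0.632 0.017 0.025]
stop_face 0.5
[... 407 characters left out ...]
. 311.] [ 0.424 -0.165  0.01 ]
block 0.65 [272. 264.] [0.524 0.006 0.01 ]
pencil 0.8 [357. 213.] [ 0.642 -0.181  0.   ]
pencil 0.45 [234. 271.] [0.51 0.09 0.  ]
blue_pot 0.55 [152. 269.] [0.511 0.272 0.   ]
{'clock': 1.1, 'joints': array([ 1.025,  0.599, -0.002,  1.599,  0.002,  0.943, -0.08 ]), 'qd': array([-0.   ,  0.001,  0.003,  0.   , -0.001,  0.   , -0.001]), 'joint_torque': array([ -0.001, -76.488,   1.497, -25.271,  -0.052,   0.011,   0.   ]), 'ee_pos': array([ 0.328, -0.647,  0.405]), 'ee_rot': array([ 0.973,  0.232, -0.   ,  0.   ]), 'force': array([ 0.06 , -0.416,  0.624]), 'moment': array([ 0.024, -0.014, -0.002]), 'gripper_force': 0.0, 'gripper_width': 0.9989931799131003} 0.1673
```

```bash
python3 - <<'E'
import cv2
a=cv2.imread('pics/top0.png')[150:340,120:520]
cv2.imwrite('pics/top0c.png',cv2.resize(a,None,fx=2,fy=2,interpolation=cv2.INTER_CUBIC))
E
```

```text
(no output)
```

View pics/top0c.png

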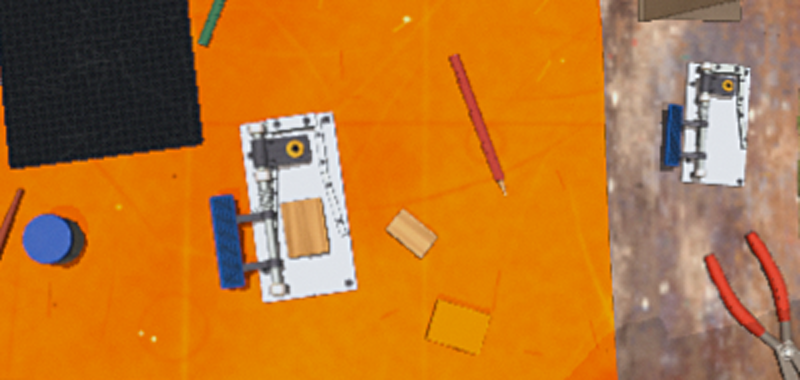

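View pics/scene0.png

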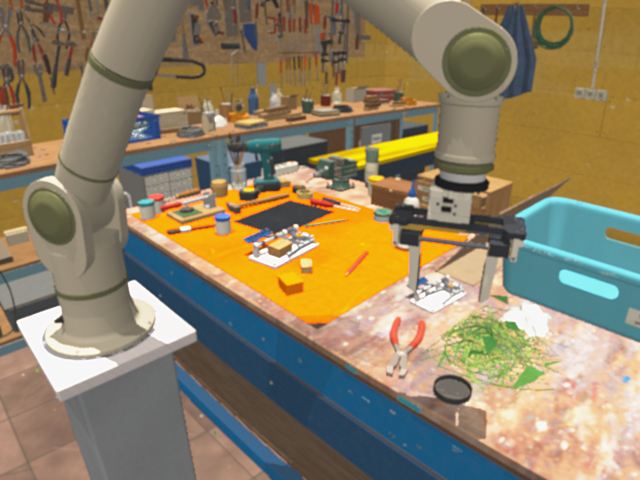

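Candidates in the top image: jig at (274,237) versus a jig at (479,200). The first is the larger and carries the pine block, so it is meant. For the block, (272,264) is pine and on the bed, while (350,311) is orange and not meant. The crop shows this clearly.

```bash
cat >> h.py <<'E'
def fit(J,W):
    J=np.array(J)[:,:2];W=np.array(W)[:,:2];a=J-J.mean(0);b=W-W.mean(0)
    th=np.arctan2((a[:,0]*b[:,1]-a[:,1]*b[:,0]).sum(),(a*b).sum())
    M=np.array([[np.cos(th),-np.sin(th)],[np.sin(th),np.cos(th)]]);t=W.mean(0)-M@J.mean(0)
    return th,t,np.linalg.norm(J@M.T+t-W,axis=1)
def rel(goal,yaw):
    "shift/turn units from the current pose; yaw = world direction of tool y-axis (line), nearest half turn"
    s=arm.sense();Q=R.from_quat(s['ee_rot'])
    z=np.array([0,0,-1.]);best=None
    for k in(0,np.pi):
        y=np.array([np.cos(yaw+k),np.sin(yaw+k),0]);G=R.from_matrix(np.c_[np.cross(y,z),y,z])
        r=(Q.inv()*G).as_rotvec()/(np.pi/2)
        if best is None or np.linalg.norm(r)<np.linalg.norm(best): best=r
    return np.round(best,3),np.round(Q.inv().apply(np.array(goal)-s['ee_pos'])/.25,3),s['clock']
E
python3 - <<'E'
from h import *
np.set_printoptions(precision=4,suppress=True)
p=get('top')
px=np.array([(240,126),(333,112),(356,290),(264,302)])/2+[120,150]
W=[at(p,x,.01) for x in px]
th,t,e=fit([(.066,.059),(.066,-.045),(-.132,-.045),(-.132,.059)],W)
print(np.degrees(th),t,e)
c=np.array([[281,202],[324,197],[330,252],[288,259]])/2+[120,150]
M=np.array([[np.cos(th),-np.sin(th)],[np.sin(th),np.cos(th)]])
for x in c: print(M.T@(at(p,x,.04)[:2]-t))
q=arm.get_image('wrist');print(q['hand_eye'],q['camera_matrix'],q['k1'])
g=t+M@np.array([-.05,.04])
print(g,rel([*g,.35],th+np.pi/2))
E
```

```text
8.583400299749139 [0.5822 0.0108] [0.0014 0.0001 0.0015 0.0018]
[-0.0275  0.0227]
[-0.0285 -0.0237]
[-0.0878 -0.0222]
[-0.089   0.0233]
[[-0.0004  0.9629  0.27    0.0752]
 [ 1.      0.0005 -0.0002  0.0004]
 [-0.0004  0.27   -0.9629  0.0192]
 [ 0.      0.      0.      1.    ]] [[340.3383   0.     322.2993]
 [  0.     340.3383 243.5578]
 [  0.       0.       1.    ]] -0.03824813382134458
[0.5268 0.0429] (array([0.   , 0.   , 0.203]), array([ 1.957, -2.101,  0.219]), 1.2)
```

drive_tool:
  plan: "0 0 0 0.98 -1 0.05 -0.34; 0 0 0 0.98 -1 0.05 -0.34; 0 0 0 0.98 -1 0.05 -0.34; 0 0 0 0.98 -1 0.05 -0.34; 0 0 0 0.98 -1 0.05 -0.34; 0 0 0 0.98 -1 0.05 -0.34; 0 0 0 0.98 -1 0.05 -0.34; 0 0 0 0.98 -1 0.05 -0.34; 0 0 0 0.98 -1 0.05 -0.34"

```text
clock: 1.95
ee_pos: [0.4347, -0.3079, 0.3923]
ee_rot: [0.972, 0.235, 0.001, -0.001]
force: [-0.2, 0.5, -0.1]
gripper_width: 0.667
gripper_force: 0.0
```

drive_tool:
  plan: "0 0 0.203 0.98 -1 0.15 -0.34; 0 0 0.203 0.98 -1 0.15 -0.34; 0 0 0.203 0.98 -1 0.15 -0.34; 0 0 0.203 0.98 -1 0.15 -0.34; 0 0 0.203 0.98 -1 0.15 -0.34; 0 0 0.203 0.98 -1 0.15 -0.34; 0 0 0.203 0.98 -1 0.15 -0.34; 0 0 0.203 0.98 -1 0.15 -0.34; 0 0 0.203 0.98 -1 0.15 -0.34; 0 0 0.203 0.98 -1 0.15 -0.34"

```text
clock: 2.78
ee_pos: [0.54, 0.0262, 0.3543]
ee_rot: [0.997, 0.079, 0.0, -0.001]
force: [0.5, 0.4, -0.2]
gripper_width: 0.671
gripper_force: 0.0
```

```bash
python3 - <<'E'
from h import *
np.set_printoptions(precision=4,suppress=True)
p=get('wrist');save(p,'w1.png')
print(p['s']['ee_pos'],p['s']['ee_rot'],p['s']['gripper_width'],p['s']['clock'],p['s']['force'])
th,t=np.radians(8.583),np.array([.5822,.0108])
M=np.array([[np.cos(th),-np.sin(th)],[np.sin(th),np.cos(th)]])
for l,z in dict(bed=.01,stop_face=.025,shaft=.044,leaf_tip=.026,bar=.044,block=.01,jig=0).items():
    for r in arm.pinpoint(l,p)[:1]: print(l,round(r['score'],2),np.round(r['xy']),M.T@(at(p,r['xy'],z)[:2]-t))
# overlay of the predicted outline
im=p['color'][:,:,::-1].copy()
def poly(pts,c):
    q=[proj(p,[*(t+M@np.array(a[:2])),a[2]]) for a in pts];cv2.polylines(im,[np.int32(np.round(q))],True,c,1)
poly([(.066,.059,.01),(.066,-.045,.01),(-.132,-.045,.01),(-.132,.059,.01)],(0,0,255))
poly([(-.028,.0225,.04),(-.028,-.0225,.04),(-.088,-.0225,.04),(-.088,.0225,.04)],(0,255,0))
poly([(-.012,.0725,.041),(-.012,.0975,.048),(-.112,.0975,.048),(-.112,.0725,.041)],(255,0,255))
cv2.imwrite('pics/w1o.png',im)
E
```

```text
[0.54   0.0262 0.3543] [ 0.9969  0.0786  0.0004 -0.001 ] 0.6712980563326595 2.7833 [ 0.4626  0.4001 -0.1945]
bed 0.66 [344. 184.] [0.0033 0.0011]
stop_face 0.77 [346. 131.] [0.0514 0.0022]
shaft 0.92 [308. 229.] [-0.0323  0.0348]
leaf_tip 0.63 [361. 158.] [ 0.0278 -0.0117]
block 0.7 [339. 246.] [-0.0568  0.0049]
jig 0.87 [343. 187.] [-0.0004  0.002 ]
```

View pics/w1o.png

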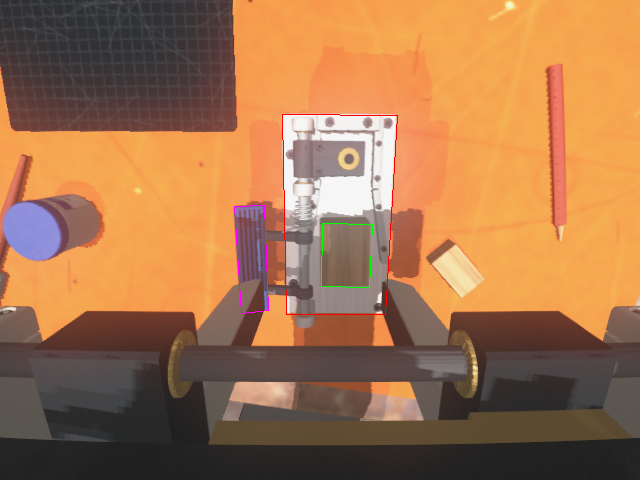

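The overlay fits: jig outline, bar (252,258) and block top (346,255) all lie on the image. Pencil (557,150), offcut (455,267) and pot (45,230) are clear of the path.

```bash
cat >> h.py <<'E'
th,t=np.radians(8.583),np.array([.5822,.0108])
M=np.array([[np.cos(th),-np.sin(th)],[np.sin(th),np.cos(th)]])
def jig(x,y,z): return rel([*(t+M@[x,y]),z],th-np.pi/2)
def tip():
    s=arm.sense();X=R.from_quat(s['ee_rot']).apply([0,0,.186])+s['ee_pos']
    return np.round([*(M.T@(X[:2]-t)),X[2]],4)
E
python3 - <<'E'
from h import *
print(tip(),jig(-.103,.041,.065+.186))
E
```

```text
[-0.0418  0.0149  0.1689] (array([ 0.   , -0.   , -0.001]), array([-0.245, -0.104,  0.416]), 3.1833)
```

drive_tool:
  plan: "0 0 0 -0.15 -0.06 0.05 -0.34; 0 0 0 -0.245 -0.104 0.15 -0.34; 0 0 0 -0.245 -0.104 0.28 -0.34; 0 0 0 -0.245 -0.104 0.38 -0.34; 0 0 0 -0.245 -0.104 0.416 -0.34; 0 0 0 -0.245 -0.104 0.416 -0.34; 0 0 0 -0.245 -0.104 0.416 -0.34"

```text
clock: 3.77
ee_pos: [0.4747, 0.0367, 0.2509]
ee_rot: [0.997, 0.074, -0.0, 0.0]
force: [1.3, 0.2, -1.0]
gripper_width: 0.669
gripper_force: 0.0
```

```bash
python3 - <<'E'
from h import *
p=get('wrist');save(p,'w2.png')
print(tip(),jig(-.103,.041,.0255+.186),p['s']['force'],p['s']['gripper_width'])
E
```

```text
[-0.1022  0.0417  0.0655] (array([ 0.   , -0.   , -0.001]), array([-0.003,  0.003,  0.16 ]), 3.8167) [ 1.29924654  0.2261054  -0.96421231] 0.6687443167018446
```

View pics/w2.png

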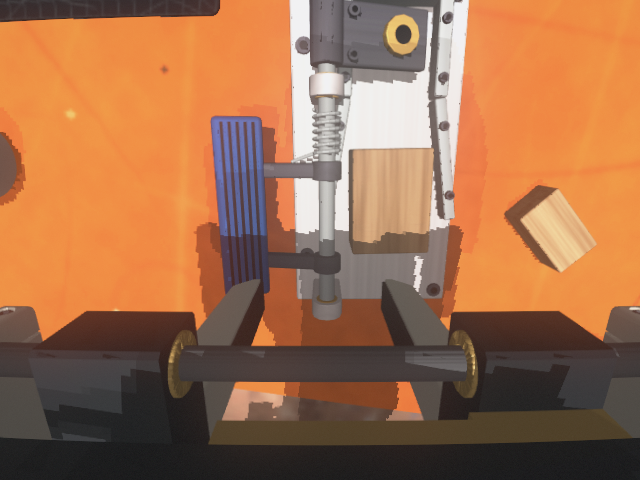

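The bar, block and fingers line up as planned: the left fingertip (245,283) is over the bar's near end, and the right one (392,283) is behind the block's rear edge (row 253).

drive_tool:
  plan: "0 0 0 -0.003 0.003 0.04 -0.34; 0 0 0 -0.003 0.003 0.08 -0.34; 0 0 0 -0.003 0.003 0.11 -0.34; 0 0 0 -0.003 0.003 0.14 -0.34; 0 0 0 -0.003 0.003 0.16 -0.34; 0 0 0 -0.003 0.003 0.16 -0.34; 0 0 0 -0.003 0.003 0.16 -0.34; 0 0 0 -0.003 0.003 0.16 -0.34"

```text
clock: 4.48
ee_pos: [0.4744, 0.0357, 0.2113]
ee_rot: [0.997, 0.074, 0.001, 0.0]
force: [1.3, -3.5, 9.3]
gripper_width: 0.665
gripper_force: 3.8
```

```bash
python3 - <<'E'
from h import *
p=get('wrist');save(p,'w3.png')
s=p['s'];print(tip(),jig(-.0175,.041,.0255+.186),s['force'],s['moment'],s['gripper_width'])
E
```

```text
[-0.1025  0.0406  0.0254] (array([ 0.   , -0.001, -0.001]), array([ 0.342, -0.001,  0.   ]), 4.5333) [ 1.32983296 -3.53687965  9.31545724] [-0.53902624 -0.09355653 -0.00394497] 0.6654790679528103
```

View pics/w3.png

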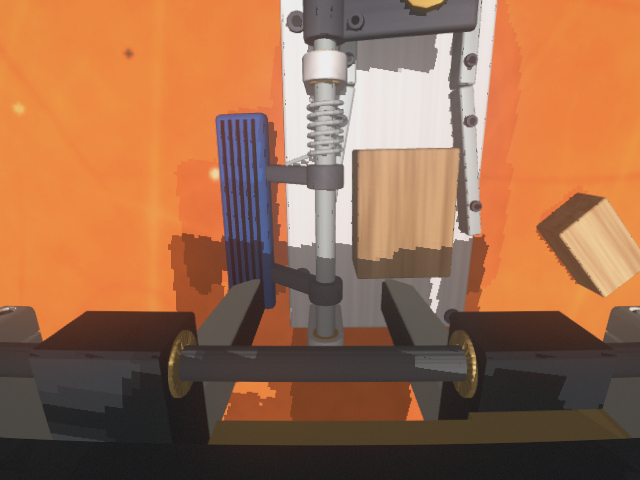

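drive_tool:
  plan: "0 0 0 0.02 0 0 -0.34; 0 0 0 0.04 0 0 -0.34; 0 0 0 0.06 0 0 -0.34; 0 0 0 0.08 0 0 -0.34; 0 0 0 0.1 0 0 -0.34; 0 0 0 0.12 0 0 -0.34; 0 0 0 0.14 0 0 -0.34; 0 0 0 0.14 0 0 -0.34"

```text
clock: 5.2
ee_pos: [0.5079, 0.0418, 0.2109]
ee_rot: [0.997, 0.075, -0.001, -0.0]
force: [-3.0, 1.4, 6.2]
gripper_width: 0.672
gripper_force: 3.0
```

```bash
python3 - <<'E'
from h import *
p=get('wrist');save(p,'w4.png')
s=p['s'];print(tip(),jig(-.0185,.041,.0255+.186),s['force'],s['moment'],s['gripper_width'])
E
```

```text
[-0.0693  0.0418  0.0249] (array([-0.   ,  0.001,  0.   ]), array([ 0.202,  0.003, -0.003]), 5.25) [-2.98897504  1.37254083  6.18992825] [0.40897223 0.80297495 0.10321763] 0.6723840903725006
```

View pics/w4.png

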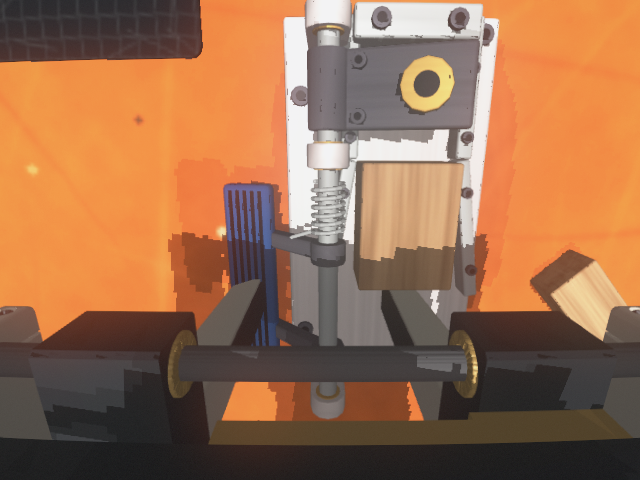

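The block is entering squarely at (410,225), the leaf is up and the bar is held. I'll continue.

drive_tool:
  plan: "0 0 0 0.02 0 0 -0.34; 0 0 0 0.04 0 0 -0.34; 0 0 0 0.06 0 0 -0.34; 0 0 0 0.08 0 0 -0.34; 0 0 0 0.1 0 0 -0.34; 0 0 0 0.12 0 0 -0.34; 0 0 0 0.14 0 0 -0.34; 0 0 0 0.16 0 0 -0.34; 0 0 0 0.175 0 0 -0.34; 0 0 0 0.19 0 0 -0.34; 0 0 0 0.19 0 0 -0.34; 0 0 0 0.19 0 0 -0.34"

```text
clock: 6.25
ee_pos: [0.5546, 0.0489, 0.2109]
ee_rot: [0.997, 0.075, -0.001, -0.0]
force: [-3.2, 0.5, 5.1]
gripper_width: 0.673
gripper_force: 3.0
```

```bash
python3 - <<'E'
from h import *
p=get('wrist');save(p,'w5.png')
s=p['s'];print(tip(),jig(-.0175,.041,.0255+.186),s['force'],s['moment'],s['gripper_width'])
E
```

```text
[-0.022   0.0419  0.025 ] (array([-0.   ,  0.001,  0.   ]), array([ 0.017,  0.003, -0.002]), 6.3) [-3.23385361  0.548366    5.12551162] [0.44677629 0.91858681 0.09213023] 0.6730952261280829
```

View pics/w5.png

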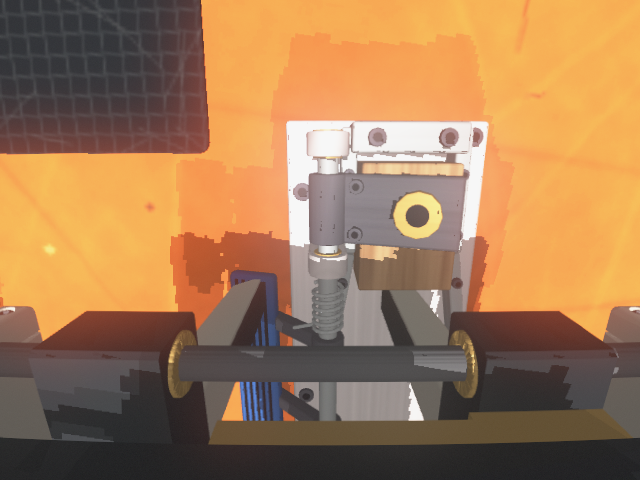

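Only a small gap to the stop remains (rows 153–162 in the image). I'll inch it home.

drive_tool:
  plan: "0 0 0 0.008 0 0 -0.34; 0 0 0 0.016 0 0 -0.34; 0 0 0 0.02 0 0 -0.34; 0 0 0 0.02 0 0 -0.34"

```text
clock: 6.63
ee_pos: [0.5588, 0.0495, 0.2108]
ee_rot: [0.997, 0.075, -0.002, -0.0]
force: [-5.3, 0.4, 7.3]
gripper_width: 0.672
gripper_force: 4.1
```

```bash
python3 - <<'E'
from h import *
print(tip(),arm.sense()['force'])
E
```

```text
[-0.0181  0.0418  0.0248] [-5.33948264  0.3942015   7.26995727]
```

drive_tool:
  plan: "0 0 0 0.006 0 0 -0.34; 0 0 0 0.012 0 0 -0.34; 0 0 0 0.012 0 0 -0.34; 0 0 0 0.012 0 0 -0.34"

```text
clock: 6.97
ee_pos: [0.5598, 0.0496, 0.2106]
ee_rot: [0.997, 0.075, -0.005, 0.0]
force: [-12.2, -0.6, 11.3]
gripper_width: 0.671
gripper_force: 6.9
```

```bash
python3 - <<'E'
from h import *
p=get('wrist');save(p,'w6.png')
print(tip(),arm.sense()['force'])
a=p['color'][100:320,260:520,::-1]
cv2.imwrite('pics/w6c.png',cv2.resize(a,None,fx=2.5,fy=2.5,interpolation=cv2.INTER_CUBIC))
E
```

```text
[-0.018   0.0417  0.0247] [-12.08988372   0.09918527  11.61105058]
```

View pics/w6c.png

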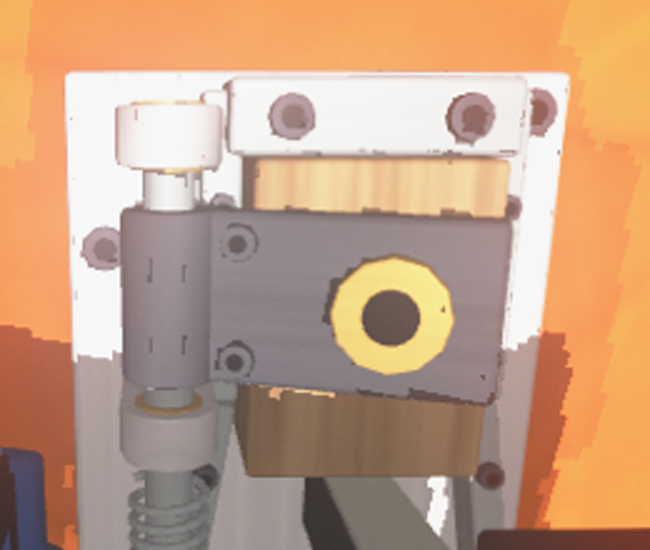

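The block is home: the tip stalled at x = -18 mm, the push force rose to 12 N, and the front edge lies along the stop. I'll back off slightly with the bar still down, then let it up slowly.

drive_tool:
  plan: "0 0 0 -0.015 0 0 -0.34; 0 0 0 -0.03 0 0 -0.34; 0 0 0 -0.04 0 0 -0.34; 0 0 0 -0.04 0 0 -0.34; 0 0 0 -0.04 0 -0.015 -0.34; 0 0 0 -0.04 0 -0.03 -0.34; 0 0 0 -0.04 0 -0.045 -0.34; 0 0 0 -0.04 0 -0.06 -0.34; 0 0 0 -0.04 0 -0.08 -0.34; 0 0 0 -0.04 0 -0.1 -0.34; 0 0 0 -0.04 0 -0.15 -0.34; 0 0 0 -0.04 0 -0.25 -0.34; 0 0 0 -0.04 0 -0.35 -0.34; 0 0 0 -0.06 0 -0.45 -0.34; 0 0 0 -0.08 0 -0.5 -0.34; 0 0 0 -0.08 0 -0.5 -0.34; 0 0 0 -0.08 0 -0.5 -0.34"

```text
clock: 8.43
ee_pos: [0.543, 0.0467, 0.3359]
ee_rot: [0.997, 0.075, 0.0, 0.0]
force: [0.8, 1.3, 0.1]
gripper_width: 0.673
gripper_force: 0.0
```

```bash
python3 - <<'E'
from h import *
p=get('wrist');s=p['s'];print(tip(),s['force'],s['clock'])
im=p['color'][:,:,::-1].copy()
def poly(pts,c):
    q=[proj(p,[*(t+M@np.array(a[:2])),a[2]]) for a in pts];cv2.polylines(im,[np.int32(np.round(q))],True,c,1)
poly([(.05,.0225,.04),(.05,-.0225,.04),(-.01,-.0225,.04),(-.01,.0225,.04)],(0,255,0))
poly([(.012,.038,.046),(.042,.038,.046),(.042,-.02,.046),(.012,-.02,.046)],(255,0,255))
x,y=np.int32(proj(p,[*(t+M@[0,.02]),.03]));print(x,y)
c=np.hstack([v[max(0,y-150):y+150,max(0,x-130):x+130] for v in(p['color'][:,:,::-1],im)])
cv2.imwrite('pics/w7c.png',cv2.resize(c,None,fx=1.5,fy=1.5,interpolation=cv2.INTER_CUBIC))
E
```

```text
[-0.0334  0.0414  0.1491] [0.80660202 1.29218557 0.14889379] 8.4333
347 199
```

View pics/w7c.png

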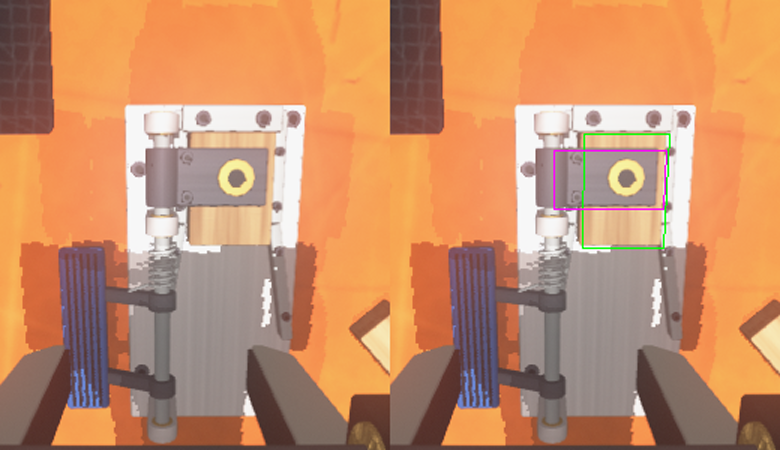

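The block lies within about 1 mm of its predicted home outline, the leaf rests level on it, the bar is half-way up, and the robot is touching nothing.

```bash
python3 -c "
from rig import arm
print(arm.close_job())"
```

```text
the job is handed in; nothing more can be done
None
```

The pine block is home against the jig's end stop with the leaf resting flat on top; the arm moved clear, and I handed the job in at about 8.5 s of the 32 s allowed (no verdict was returned).

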